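# Hold a round bar in the upright V-block

### The arm

A 7-joint arm with a two-finger parallel gripper is mounted at the origin on a cart in front of the work surface, level with it; the furniture and walls round the work are solid. World frame = base frame: x ahead of the robot, y to its left, z up, the work surface at z = 0. Lengths are in mm, angles in degrees, forces in N, time in s.
With the tool pointing down it reaches from about 400 to 850 mm from the base axis. Payload 4.5 kg.
Tool frame: the origin (TCP) lies on the centre line of the jaws, within the pads' length; the fingertips stand 11 mm ahead of it and the grasp point (between the pads) lies 8 mm behind it; z points along the fingers, y is the line along which they close (so a half turn about z gives the same grasp; the last joint's range is limited). The gripper opens to 88 mm and grips with 3 to 60 N. Pads are 18 mm wide; open, the fingers measure 123 mm over their backs; the gripper's body (75 mm by 187 mm) begins 45 mm behind the grasp point.
Start: joints at [-65.099, 39.483, -11.15, 89.685, 9.013, 51.709, -12.324], TCP at [243.83, 575.499, 249.743] pointing down, gripper open.
Joint ranges: [-172.22, 172.22], [-26.19, 119.32], [-84.43, 86.54], [7.71, 146.69], [-57.33, 237.33], [2.42, 119.75], [-152.13, 152.13]. Speed limits (degrees/s): [147.25, 147.25, 180, 180, 180, 180, 180].

### API

Orientations are given as [roll, pitch, yaw] about the fixed x, y, z axes, in that order (R = Rz(yaw) Ry(pitch) Rx(roll)).
In Python, from station import robot gives the robot as it stands.
- The arm moves only by the shell command python3 -m inch 'ROWS' [FORCE]. ROWS is JSON, one flat list of numbers, 5 for each row, row after row: the finger opening in mm, from 0 to 88.1, then the shift along the tool's x, y, z in units of 50 mm (1.0 is 50 mm), then the turn about the tool's z in units of 5 degrees (1.0 is 5 degrees). In form: [hand, dx, dy, dz, roll, hand, dx, dy, dz, roll, ...]. A call has 1 to 12 rows; each row shifts and turns the commanded pose from where the row before left it, along the tool's axes as they then stand; what a row does not reach is not made up. A row lasts 1/8 s, in which the tool goes at most 62.5 mm and 10.7 degrees, less where a joint would pass 70% of its speed; a pose out of reach is approached as far as the arm can. A call is refused whole if a number of a shift passes 1 or a number of a turn 1, either way. A call with a gripper value outside its range is refused whole. The fingers move at their own pace and stop on an object; FORCE is the grip in N (left out, the last holds). Time passes only in rows, so rows that do not move let the fingers close. It gives the time, the measured TCP pose, the force, the opening and the grip force at its end, in the units of the state.
- robot.observe(): the state, without advancing time (a new reading comes with each control period).
- robot.snapshot(name): name is "scene" or "side" or "wrist"; returns (picture, depth): 480x640x3 uint8, red, green, blue; 480x640 float32, mm along the optical axis (not along the pixel's ray), 0 where there is no reading.
- robot.camera_info(name): a dict with "fx", "fy", "cx", "cy" (pixels), "extrinsics" (4x4, takes a point from world to camera coordinates); the wrist camera has in their place "mount" (4x4, takes a point from camera to tool coordinates, whose origin is the TCP and whose axes are the flange's). Camera axes: x right, y down, z forward; pixel columns grow to the right and rows downward; lengths in mm; the calibration is good to about 2 mm. A picture is of the moment at which its call begins: read the wrist's pose just before it. camera_info takes no time and is no camera call.
- robot.finish_job(): hands the job in; it is judged then, once.
The state is a dict: "clock": time; "joint_pos": joint angles; "qd": joint speeds; "tau": joint torques, N m; "ee_pos": TCP position; "eef_rot": TCP orientation; "ft_force": force on the tool from outside, world axes, zero at the start; "wrist_torque": the same for the moment, N m; "opening": finger opening in mm; "grasp_force": force on a finger pad.
Only numpy, scipy, OpenCV 4.12 (cv2) and the standard library are available. Lean on these libraries where they do the work, as an engineer would, in place of code of your own. Each camera call takes 0.05 s, during which the arm holds its last target. There are 200 camera calls.

### The job

Pull the round steel bar up out of the wooden stock stand, leaving the square bar in its socket, and bring it upright into the vertical V of the steel V-block, its lower end on the base plate or within a centimetre above it. Push it into the V until it bears on both flanks along its length, and finish while still gripping it and holding it pressed there, upright, with a light steady push (5 N or a little more is enough; do not ram it). Leave the other things on the bench where they are.

Things in the scene. Friction and masses are not known exactly. Their poses are not given: they have to be found in the camera images.
- round_bar: Loose steel bar of ROUND section, diameter 24 mm, 110 mm long, about 0.22 kg, standing upright in one of the two outer sockets of the stand (its lower 32 mm are in the socket). Origin: centre of its lower end; z runs up along its axis.
- square_bar: Loose steel bar of SQUARE section, 18 x 18 mm, 110 mm long, upright in the other outer socket. Origin: centre of its lower end. Not to be taken.
- stock_stand: Fixed wooden block, 60 (x) x 140 (y) x 42 mm high, with three vertical round sockets of 27 mm diameter in a row along its y axis at y = -38, 0 and +38 mm, 32 mm deep (socket floor 10 mm above the bench); the middle one is empty. Origin: centre of its underside.
- v_block: Fixed rigid steel V-block with smooth, slippery (oiled) flanks, 80 (y) x 45 mm high, standing on end on a base plate 105 (x, centred at x = +8) x 104 x 10 mm; top of block 55 mm above the bench. The 90-degree V groove is vertical and opens to -x: mouth 64 mm wide at x = -15 mm; push along +x to seat a bar. Origin: bench level, directly below the axis of the seated round bar.
- v_left: The half of the V-block on the body's +y side with one flank of the V (the vertical plane through x = +17 mm, y = 0 running to x = -15 mm, y = +32 mm). Origin: 10 mm above the v_block origin; same axes.
- v_right: The other half, on the -y side, with the mirrored flank. Origin and axes as v_left.
- v_seat (a point): Point on top of the base plate, 10 mm above the bench, where the centre of the round bar's lower end is when the bar is seated on both flanks; axes as v_block.
- pin_tin: Bystander, loose: small open round tin, 64 mm across, 31 mm high. Origin: centre of its underside. Leave alone.
- loupe: Bystander, loose: black watchmaker's loupe, 36 mm across, 33 mm high. Origin: centre of its underside. Leave alone.
- tape_roll: Bystander, loose: roll of black tape, 55 mm across, 19 mm high. Origin: centre of its underside. Leave alone.
- cutter_2: Bystander, loose: toothed cutter disc, 48 mm across, 9 mm thick. Origin: centre of its underside. Leave alone.
- marker: Bystander, loose: marker pen lying flat, 127 x 18 mm. Origin: centre of its underside. Leave alone.
- lock_cylinder_2: Bystander, loose: lock cylinder lying flat, 65 x 33 mm, 17 mm high. Origin: centre of its underside. Leave alone.
Mind the look-alikes: they are no part of the job. Leave any purple look-alike of the round_bar alone.

How it is judged (in metres and radians):
On the way:
1. the round bar is gripped and drawn clear of the stand, lower end above its top (z of round_bar in the frame of stock_stand above 0.047 m and contact force between the fingers and round_bar above 3 N and angle between round_bar's own z axis and vertical below 0.2 rad), for 0.1 s.
At the end, for the whole second after the job is handed in: The round bar is gripped by the fingers (over 5 N) and presses on each flank of the V with more than 1 N; its lower end lies within 3 mm of the seat axis sideways and at most 12 mm above the base plate; it is upright within 0.05 rad and at rest; the square bar still stands in its socket (contact force between round_bar and v_left above 1 N and contact force between round_bar and v_right above 1 N and contact force between the fingers and round_bar above 5 N and horizontal distance between round_bar and v_seat below 0.003 m and angle between round_bar's own z axis and vertical below 0.05 rad and z of round_bar in the frame of v_seat between -0.002 and 0.012 m and linear speed of round_bar below 0.01 m/s and distance of square_bar from where it was at the start of the episode below 0.015 m); the arm keeps its last pose, push and grip.
It fails at once if the round bar is rammed into the V-block (over 40 N) (contact force between round_bar and v_block above 40 N).
It fails at once if the square bar is pulled or knocked out of its place (distance of square_bar from where it was at the start of the episode above 0.015 m).
It fails at once if a bystander is pushed away by more than 20 mm (distance of any of pin_tin, loupe, tape_roll, cutter_2, marker, lock_cylinder_2 from where it was at the start of the episode above 0.02 m).
It also fails if it takes over 51 s, if anything falls off the work surface, if the arm or the gripper's body presses on something with over 40 N, if the wrist force passes 120 N, or if a joint passes its speed limit or range.

## Working session

There is one attempt and no reset: what is moved stays moved. The work goes in short steps, Python scripts to look and compute and a shell command to move; the robot and the scene stay as the last step left them, time stands still between calls to the robot, and variables do not carry over. Pictures are saved under pics/ and viewed, at most 10 in all, crops included, and the job is handed in when it is done.

```bash
mkdir -p pics; ls; cat > h.py <<'E'
import numpy as np, cv2
from station import robot
def snap(n,f):
    im,d=robot.snapshot(n); cv2.imwrite(f'pics/{f}.png',im[:,:,::-1]); np.savez(f'pics/{f}.npz',im=im,d=d); return im,d
def world(n,d,T=None):
    c=robot.camera_info(n); v,u=np.mgrid[0:480,0:640]
    P=np.stack([(u-c['cx'])/c['fx']*d,(v-c['cy'])/c['fy']*d,d],-1)
    if n!='wrist': M=np.linalg.inv(np.array(c['extrinsics']))
    else: M=T@np.array(c['mount'])
    return P@M[:3,:3].T+M[:3,3]
E
python3 - <<'E'
from h import *
s=robot.observe(); print(s)
a=snap('scene','scene0'); b=snap('side','side0')
for n in ('scene','side','wrist'): print(n,robot.camera_info(n))
E
```

```text
pics
{'clock': 0.0, 'joint_pos': array([-65.10055219,  39.53239473, -11.14423419,  89.74655555,
         9.0141443 ,  51.70901264, -12.32635008]), 'qd': array([ 0.01780987, -0.03720974,  0.06192673,  0.0447999 , -0.07737122,
       -0.03399115,  0.0603876 ]), 'tau': array([ 2.29551733e-04, -5.27544165e+01, -1.26665566e+00, -1.53425521e+01,
       -5.26451902e-02,  6.67376386e-03,  1.77682732e-04]), 'ee_pos': array([243.64629328, 574.87450512, 248.91051571]), 'eef_rot': array([-1.79894456e+02,  9.35758509e-03,  1.57040651e+02]), 'ft_force': array([-0.55454064, -0.46077347, -0.3167063 ]), 'wrist_torque': array([-0.04465507,  0.00713872,  0.04065879]), 'grasp_force': 0.0, 'opening': 88.18704783945512}
scene {'fx': 566.6583054668588, 'fy': 566.6583054668588, 'cx': 320.76187241050616, 'cy': 231.23839511602364, 'extrinsics': array([[ 7.52270337e-01, -6.58803368e-01, -8.21354476e-03,
        -2.35803113e+02],
       [-4.82268874e-01, -5.42110958e-01, -6.88136936e-01,
         4.51221274e+02],
       [ 4.48894279e-01,  5.21626142e-01, -7.25534351e-01,
         5.95202279e+02],
       [ 0.000
[... 295 characters left out ...]
582e-01,  3.60756879e-01, -9.20616228e-01,
         3.64765243e+01],
       [ 3.35052920e-01, -8.57511625e-01, -3.90401529e-01,
         9.37890994e+02],
       [ 0.00000000e+00,  0.00000000e+00,  0.00000000e+00,
         1.00000000e+00]])}
wrist {'fx': 415.9499433574029, 'fy': 415.9499433574029, 'cx': 311.96290626338634, 'cy': 238.82511929892715, 'mount': array([[-8.31374326e-04, -9.49070295e-01, -3.15063300e-01,
         8.27502195e+01],
       [ 9.99999653e-01, -7.74863526e-04, -3.04618410e-04,
        -2.42533452e+00],
       [ 4.49732248e-05, -3.15063444e-01,  9.49070611e-01,
        -1.35152672e+02],
       [ 0.00000000e+00,  0.00000000e+00,  0.00000000e+00,
         1.00000000e+00]])}
```

View pics/scene0.png

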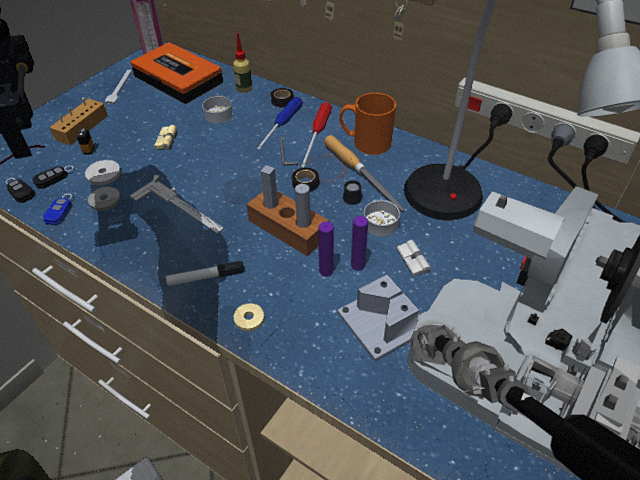

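View pics/side0.png

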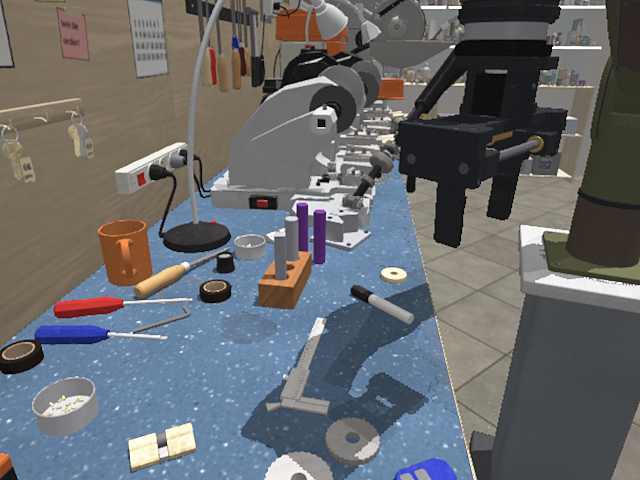

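The scene view shows the stand at (287,220), the square bar at (269,187), the round bar at (303,205), purple look-alikes at (326,248) and (359,242), and the V-block at (382,310). I'll rectify this into a top view from depth and measure there.

```bash
python3 - <<'E'
from h import *
z=np.load('pics/scene0.npz'); im,d=z['im'],z['d']; P=world('scene',d)
for n,(u,v) in dict(sq=(269,171),rd=(303,188),mid=(287,212),p1=(326,226),p2=(359,219),vb=(382,310),vtopL=(375,290),vtopR=(405,318),plate=(350,320),marker=(210,272),cut=(248,317),tin=(382,215),lock=(413,258)).items():
    print(n,P[v,u].round(1),im[v,u])
# rounded tops: cluster points with z 100..125
import cv2
m=((P[...,2]>85)&(P[...,2]<135)&(d>0)).astype(np.uint8); m[:, 440:]=0
n,l,st,c=cv2.connectedComponentsWithStats(m)
for i in range(1,n):
    if st[i,4]>20:
        q=P[l==i]; t=q[q[:,2]>np.percentile(q[:,2],98)-4]
        print(st[i],q.mean(0).round(1),t.mean(0).round(1),t.min(0).round(1),t.max(0).round(1))
# top view
x0,y0=int(P[310,382,0])-170,int(P[310,382,1])-100
S=2
out=np.zeros((600,760,3),np.uint8)
q=P[(d>0)&(P[...,2]>-10)&(P[...,2]<200)]; col=im[(d>0)&(P[...,2]>-10)&(P[...,2]<200)]
o=np.argsort(q[:,2]); q=q[o]; col=col[o]
cx,cy=(P[310,382,:2]+P[205,303,:2])/2
print('center',cx,cy)
u=((q[:,1]-cy)*-S+380).astype(int); v=((q[:,0]-cx)*-S+300).astype(int)
for uu,vv,cc in zip(u,v,col):
    if 1<uu<758 and 1<vv<598: out[vv-1:vv+2,uu-1:uu+2]=cc[::-1]
cv2.imwrite('pics/top.png',out)
E
```

```text
sq [539.1 388.3 119.3] [148 152 168]
rd [555.3 318.8 118. ] [142 147 160]
mid [554.1 366.1  29. ] [68 41 31]
p1 [531.4 235.2 109.8] [ 96  39 143]
p2 [579.4 211.6 110.7] [ 99  47 146]
vb [533.9 107.7  19.6] [70 72 82]
vtopL [533.2 125.2  53.7] [157 165 177]
vtopR [530.4  60.5  52.3] [47 51 55]
plate [488.6 131.3  10.5] [150 159 176]
marker [378.6 352.8  14.3] [102 105 106]
cut [378.5 249.3  -3.4] [ 52  82 114]
tin [696.8 266.1   1.3] [212 217 228]
lock [664.7 159.3  -2.8] [ 94 103 109]
[  23    0  108   56 2122] [ 528.3 1135.8  109.1] [ 503.2 1129.   132.4] [ 405.  1100.3  129.9] [ 616.5 1162.   134.9]
[ 132    0  308  106 6283] [836.8 711.4 109.8] [839.6 695.7 132.6] [643.1 359.3 130. ] [ 942.3 1055.7  135. ]
[342  93  54  30 639] [828.6 432.6  93.2] [832.5 427.   99.2] [793.  388.9  97.3] [875.1 471.2 103.6]
[260 165  16  24 283] [536.5 390.  106.5] [538.7 392.7 119. ] [528.1 383.3 116.8] [550.3 407.4 121.3]
[295 184  15  25 325] [548.7 314.4 107.4] [551.6 317.8 119.3] [540.2 306.5 117.1] [563.3 330.1 122.3]
[352 216  16  21 282] [575.4 205.5 102.4] [578.  208.  109.4] [566.6 196.7 107.4] [589.1 220.3 112.9]
[318 222  16  22 291] [527.1 231.8 102.4] [529.5 234.4 109.4] [518.8 222.8 107.4] [542.  245.9 112.6]
center 539.9742078434406 208.2652801581525
```

View pics/top.png

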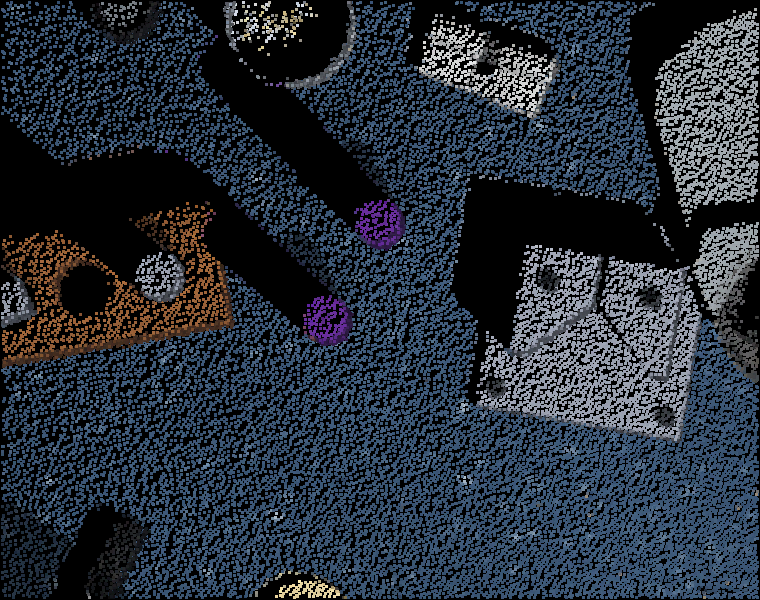

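The top view (up = +x, left = +y, 2 px/mm) shows the round bar at (160,275) and the V apex near (598,308). The V opens downwards (−x) with a yaw of about −9°. The tall machine is at the right edge.

```bash
cat >> h.py <<'E'
def vfit(P,d,zt=55,verbose=True):
    """fit V edges from top-face points: rasterise top face, find flank lines"""
    m=(d>0)&(abs(P[...,2]-zt)<4)&(np.hypot(P[...,0]-525,P[...,1]-100)<75)
    return P[m]
E
python3 - <<'E'
from h import *
z=np.load('pics/scene0.npz'); im,d=z['im'],z['d']; P=world('scene',d)
q=vfit(P,d); print(len(q),np.median(q[:,2]))
g=np.zeros((400,400),np.uint8)  # 0.5mm, origin (425,0)
for x,y,_ in q: cv2.circle(g,(int((y)*2),int((x-425)*2)),2,255,-1)
g=cv2.morphologyEx(g,cv2.MORPH_CLOSE,np.ones((5,5)))
cs,_=cv2.findContours(g,cv2.RETR_EXTERNAL,cv2.CHAIN_APPROX_NONE)
for c in cs:
    if cv2.contourArea(c)>300:
        a=cv2.approxPolyDP(c,5,True)[:,0]; print('top poly (x,y)',[(round(425+v/2,1),u/2) for u,v in a])
m=(d>0)&(P[...,2]>100)&(np.hypot(P[...,0]-520,P[...,1]-102)<170)
q=P[m]; 
for k in range(-180,180,30):
    a=np.degrees(np.arctan2(q[:,1]-102,q[:,0]-520)); s=q[(a>=k)&(a<k+30)]
    if len(s): r=np.hypot(s[:,0]-520,s[:,1]-102); i=r.argmin(); print(k,len(s),'near',s[i].round(),'zmax',s[:,2].max().round())
q=P[(d>0)&(P[...,2]>140)&(P[...,0]>200)&(P[...,0]<720)&(P[...,1]>0)&(P[...,1]<620)]; print('high',len(q), q.min(0) if len(q) else '', q.max(0) if len(q) else '')
E
```

```text
1342 54.29733178261438
top poly (x,y) [(np.float64(532.0), np.float64(41.5)), (np.float64(551.0), np.float64(29.5)), (np.float64(574.5), np.float64(44.0)), (np.float64(551.0), np.float64(50.5)), (np.float64(542.5), np.float64(47.0)), (np.float64(543.0), np.float64(42.0))]
top poly (x,y) [(np.float64(501.5), np.float64(64.0)), (np.float64(549.0), np.float64(55.0)), (np.float64(556.0), np.float64(57.5)), (np.float64(555.0), np.float64(69.5)), (np.float64(562.0), np.float64(91.0)), (np.float64(566.5), np.float64(135.5)), (np.float64(514.5), np.float64(144.0)), (np.float64(511.5), np.float64(141.0)), (np.float64(511.5), np.float64(134.5)), (np.float64(537.0), np.float64(98.5)), (np.float64(502.0), np.float64(74.0))]
-120 468 near [512. -24. 110.] zmax 169.0
-90 670 near [522. -31. 112.] zmax 474.0
-60 3220 near [583.  22. 241.] zmax 514.0
30 60 near [577. 197. 102.] zmax 112.0
60 293 near [574. 197. 108.] zmax 113.0
90 16 near [519. 228. 108.] zmax 111.0
high 3981 [2.05557162e+02 3.91160737e-02 2.20672544e+02] [638.4055848  619.97991019 421.59777403]
```

```bash
python3 -m inch '[88,-0.7,-0.2,0,0, 88,-0.7,-0.2,0,0, 88,-0.7,-0.2,0,0, 88,-0.7,-0.2,0,0, 88,-0.7,-0.2,0,0, 88,-0.7,-0.2,0,0, 88,-0.7,-0.2,0,0, 88,-0.7,-0.2,0,0, 88,-0.7,-0.2,0,0, 88,0,0,0,0]'
python3 -m inch '[88,0,0,0,1, 88,0,0,0,1, 88,0,0,0,1, 88,0,0,0,1, 88,0,0,0,1, 88,0,0,0,1, 88,0,0,0,1, 88,0,0,0,1, 88,0,0,0,1, 88,0,0,0,1, 88,0,0,0,1, 88,0,0,0,1]'
python3 -m inch '[88,0,0,0,1, 88,0,0,0,1, 88,0,0,0,1, 88,0,0,0,0.2, 88,0,0,0,0]'
cat >> h.py <<'E'
from scipy.spatial.transform import Rotation as R
def tool():
    s=robot.observe(); T=np.eye(4); T[:3,:3]=R.from_euler('xyz',s['eef_rot'],degrees=True).as_matrix(); T[:3,3]=s['ee_pos']; return s,T
def shift(T,p): return (T[:3,:3].T@(np.array(p)-T[:3,3])/50).round(3)
E
python3 - <<'E'
from h import *
s,T=tool(); im,d=snap('wrist','w1'); P=world('wrist',d,T)
print(s['clock'],s['ee_pos'].round(1),s['eef_rot'].round(2),s['joint_pos'].round(1))
m=((d>0)&(P[...,2]>85)&(P[...,2]<135)).astype(np.uint8)
n,l,st,c=cv2.connectedComponentsWithStats(m)
for i in range(1,n):
    if st[i,4]>100:
        q=P[l==i]; t=q[q[:,2]>np.percentile(q[:,2],98)-4]; print(st[i],t.mean(0).round(1),((t.min(0)+t.max(0))/2).round(1),np.ptp(t,0).round(1), im[l==i].mean(0).round())
print(shift(T,[551.7,318.3,76]))
E
```

```text
clock: 1.35
ee_pos: [501.6, 366.1, 249.1]
eef_rot: [-179.9, 0.1, 156.7]
ft_force: [0.0, 2.0, 0.3]
opening: 88.1
grasp_force: 0.0
clock: 2.85
ee_pos: [497.1, 371.0, 249.4]
eef_rot: [-179.9, -0.0, 97.0]
ft_force: [-0.3, -0.8, 0.7]
opening: 88.3
grasp_force: 0.0
clock: 3.48
ee_pos: [498.0, 370.4, 249.5]
eef_rot: [-180.0, -0.0, 81.2]
ft_force: [-1.4, 0.4, 0.2]
opening: 87.8
grasp_force: 0.0
3.475 [498.  370.4 249.5] [-179.96   -0.     81.16] [-45.9  39.3   9.   91.1  -7.4  50.2 -42.9]
[ 350  160   41   43 1028] [539.4 393.2 120. ] [539.3 393.  119.8] [22.2 22.3  4.7] [124. 126. 130.]
[ 379  254   41   48 1401] [552.5 318.9 119.8] [552.5 318.2 119.7] [23.1 23.8  4.9] [132. 134. 138.]
[ 363  350   34   42 1078] [530.6 236.  109.8] [530.6 235.1 109.6] [23.4 23.3  4.9] [104.  41. 142.]
[423 370  26  22 385] [577.2 218.5 108.5] [576.2 218.3 108.7] [11.   3.8  4.9] [65. 27. 90.]
[-0.864  1.224  3.47 ]
```

View pics/w1.png

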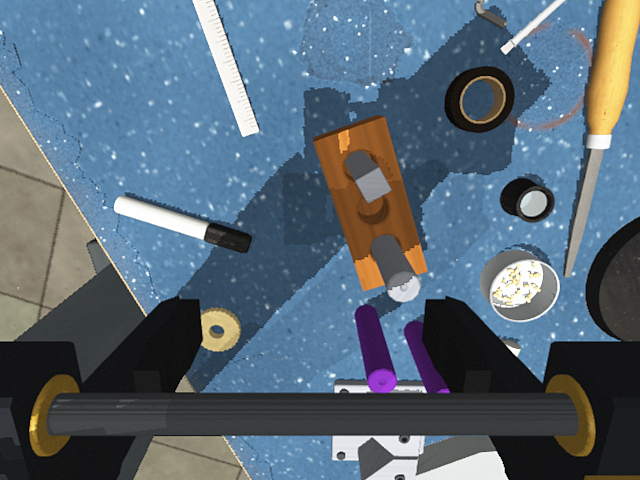

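The wrist view shows the round-topped bar at (405,288) and the square one at (372,183), and its positions agree with the scene camera. Next I move over the round bar and go down.

```bash
python3 -m inch '[88,-0.43,0.62,0,0, 88,-0.43,0.62,0,0, 88,0,0,0.8,0, 88,0,0,0.8,0, 88,0,0,0,0, 88,0,0,0,0]'
python3 - <<'E'
from h import *
s,T=tool(); print(s['ee_pos'].round(1),s['eef_rot'].round(2),shift(T,[552.3,318.4,76]))
E
```

```text
clock: 4.28
ee_pos: [554.1, 318.1, 171.1]
eef_rot: [179.9, -0.1, 81.1]
ft_force: [0.7, 0.6, 0.5]
opening: 88.1
grasp_force: 0.0
[554.1 318.1 171.1] [ 1.7991e+02 -8.0000e-02  8.1060e+01] [-0.003 -0.04   1.901]
```

```bash
python3 -m inch '[88,0,-0.03,0.5,0, 88,0,0,0.5,0, 88,0,0,0.5,0, 88,0,0,0.4,0, 88,0,0,0,0, 88,0,0,0,0]'
python3 -m inch '[20,0,0,0,0, 20,0,0,0,0, 20,0,0,0,0, 20,0,0,0,0, 20,0,0,0,0, 20,0,0,0,0, 20,0,0,0,0, 20,0,0,0,0, 20,0,0,0,0, 20,0,0,0,0]' 30
```

```text
clock: 5.03
ee_pos: [552.7, 318.3, 75.9]
eef_rot: [179.9, -0.1, 81.0]
ft_force: [0.1, 0.2, -0.1]
opening: 88.1
grasp_force: 0.0
clock: 6.28
ee_pos: [552.6, 317.7, 74.8]
eef_rot: [179.9, -0.0, 81.0]
ft_force: [2.4, -0.7, -3.2]
opening: 23.3
grasp_force: 29.9
```

```bash
python3 -m inch '[20,0,0,-0.1,0, 20,0,0,-0.2,0, 20,0,0,-0.2,0, 20,0,0,-0.3,0, 20,0,0,-0.3,0, 20,0,0,-0.3,0, 20,0,0,-0.5,0, 20,0,0,-0.5,0, 20,0,0,-0.4,0, 20,0,0,-0.2,0, 20,0,0,0,0, 20,0,0,0,0]'
python3 - <<'E'
from h import *
s,T=tool(); print(s['ee_pos'].round(1),s['eef_rot'].round(2))
im,d=snap('side','side2'); im2,d2=snap('scene','sc2')
cv2.imwrite('pics/mix.png',np.hstack([cv2.resize(im[60:360,200:500],(400,400)),cv2.resize(im2[60:360,180:480],(400,400))])[:,:,::-1])
# seat from the wrist later; target above the V, 15 mm short
ps=np.radians(-9); ex=np.array([np.cos(ps),np.sin(ps),0]); seat=np.array([520.8,101.7,0])
print(shift(T,seat-15*ex+[0,0,T[2,3]]))
E
```

```text
clock: 7.78
ee_pos: [551.1, 317.6, 223.9]
eef_rot: [-179.9, 0.1, 81.0]
ft_force: [0.1, 0.7, -3.2]
opening: 23.1
grasp_force: 29.9
[551.1 317.6 223.9] [-1.7991e+02  6.0000e-02  8.1050e+01]
[-4.36  -0.226  0.005]
```

View pics/mix.png

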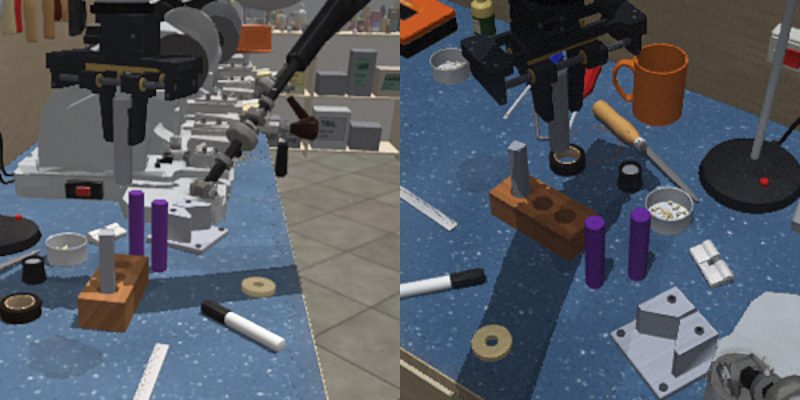

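The bar hangs upright in the jaws, the square bar is still in its socket and the look-alikes are untouched. Before going over the V I check its clearance to the machine.

```bash
python3 - <<'E'
from h import *
ps=np.radians(-9); c,s_=np.cos(ps),np.sin(ps)
for n,f in (('scene','scene0'),('side','side0')):
    z=np.load(f'pics/{f}.npz'); d=z['d']; P=world(n,d)
    q=P[(d>0)]; r=q[:,:2]-[520.8,101.7]; vx=r@[c,s_]; vy=r@[-s_,c]
    for z0,z1 in ((60,125),(125,250),(250,450)):
        for x0,x1 in ((-150,-100),(-100,-30),(-30,30),(30,100)):
            k=(q[:,2]>z0)&(q[:,2]<z1)&(vx>x0)&(vx<x1)&(vy<60)&(vy>-250)
            print(n,(z0,z1),(x0,x1),k.sum(), 'max vy',vy[k].max().round() if k.any() else None)
E
```

```text
scene (60, 125) (-150, -100) 0 max vy None
scene (60, 125) (-100, -30) 0 max vy None
scene (60, 125) (-30, 30) 824 max vy -28.0
scene (60, 125) (30, 100) 1484 max vy -81.0
scene (125, 250) (-150, -100) 0 max vy None
scene (125, 250) (-100, -30) 528 max vy -174.0
scene (125, 250) (-30, 30) 2450 max vy -158.0
scene (125, 250) (30, 100) 765 max vy -67.0
scene (250, 450) (-150, -100) 0 max vy None
scene (250, 450) (-100, -30) 0 max vy None
scene (250, 450) (-30, 30) 0 max vy None
scene (250, 450) (30, 100) 1007 max vy -59.0
side (60, 125) (-150, -100) 0 max vy None
side (60, 125) (-100, -30) 0 max vy None
side (60, 125) (-30, 30) 424 max vy 33.0
side (60, 125) (30, 100) 354 max vy 30.0
side (125, 250) (-150, -100) 0 max vy None
side (125, 250) (-100, -30) 14 max vy -174.0
side (125, 250) (-30, 30) 601 max vy -152.0
side (125, 250) (30, 100) 133 max vy -53.0
side (250, 450) (-150, -100) 0 max vy None
side (250, 450) (-100, -30) 0 max vy None
side (250, 450) (-30, 30) 0 max vy None
side (250, 450) (30, 100) 154 max vy -55.0
```

```bash
python3 -m inch '[20,-0.2,-0.02,0,0, 20,-0.4,-0.02,0,0, 20,-0.5,-0.03,0,0, 20,-0.55,-0.03,0,0, 20,-0.55,-0.03,0,0, 20,-0.55,-0.03,0,0, 20,-0.55,-0.03,0,0, 20,-0.5,-0.03,0,0, 20,-0.4,-0.02,0,0, 20,-0.16,0,0,0, 20,0,0,0,0, 20,0,0,0,0]'
python3 - <<'E'
from h import *
s,T=tool(); print(s['ee_pos'].round(1),s['eef_rot'].round(2),s['ft_force'])
im,d=snap('wrist','w3'); P=world('wrist',d,T)
q=P[(d>0)&(abs(P[...,2]-55)<5)&(np.hypot(P[...,0]-521,P[...,1]-102)<75)]; print(len(q), np.median(q[:,2]) if len(q) else '')
g=np.zeros((400,400),np.uint8)
for x,y,_ in q: cv2.circle(g,(int(y*2),int((x-425)*2)),2,255,-1)
g=cv2.erode(cv2.morphologyEx(g,cv2.MORPH_CLOSE,np.ones((5,5))),np.ones((3,3)))
cs,_=cv2.findContours(g,cv2.RETR_EXTERNAL,cv2.CHAIN_APPROX_NONE)
for c in cs:
    if cv2.contourArea(c)>300: print([(float(round(425+v/2,1)),float(u/2)) for u,v in cv2.approxPolyDP(c,5,True)[:,0]])
E
```

```text
clock: 9.38
ee_pos: [506.3, 105.6, 224.7]
eef_rot: [180.0, -0.1, 81.1]
ft_force: [-0.1, 0.1, -2.8]
opening: 23.3
grasp_force: 29.9
[506.3 105.6 224.7] [ 1.7999e+02 -6.0000e-02  8.1130e+01] [-0.07003592  0.13447164 -2.83807337]
5978 54.93742728514064
[(516.5, 31.5), (528.5, 38.5), (549.5, 32.0), (570.0, 45.0), (552.0, 50.0)]
[(517.5, 61.5), (547.0, 55.0), (555.0, 56.5), (561.0, 91.0), (556.0, 96.5), (562.5, 98.5), (567.5, 134.0), (513.5, 141.5), (513.0, 134.5), (537.5, 101.0), (537.0, 97.0), (509.5, 77.5)]
```

View pics/w3.png

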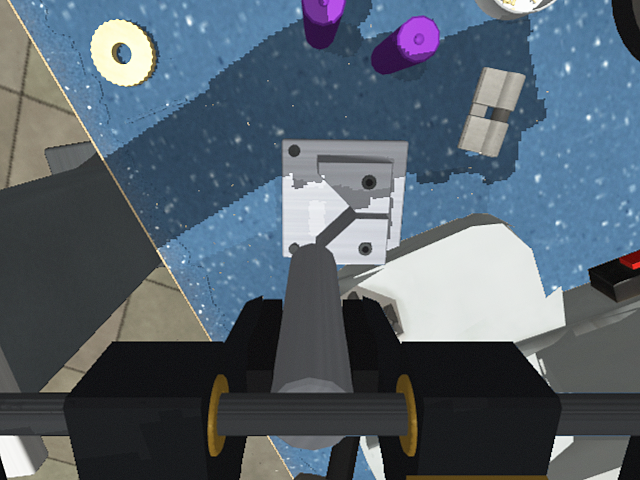

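The wrist view shows the V-block at (345,200), with the bar hanging in front of the groove, and the fit puts the seat near (522,101.7). I go down about 15 mm short of it.

```bash
python3 -m inch '[20,-0.03,0,0.2,0, 20,0,0,0.4,0, 20,0,0,0.4,0, 20,0,0,0.4,0, 20,0,0,0.4,0, 20,0,0,0.4,0, 20,0,0,0.3,0, 20,0,0,0.2,0, 20,0,0,0.2,0, 20,0,0,0,0, 20,0,0,0,0, 20,0,0,0,0]'
python3 - <<'E'
from h import *
s,T=tool(); print(s['ee_pos'].round(1),s['eef_rot'].round(2),s['ft_force'].round(1))
f=[];ps=np.radians(-9)
im2,d2=snap('scene','sc4'); im,d=snap('side','sd4'); s,T=tool(); print(s['ee_pos'].round(1),s['ft_force'].round(1))
cv2.imwrite('pics/mix4.png',np.hstack([cv2.resize(im[130:280,270:420],(400,400)),cv2.resize(im2[200:380,300:480],(400,400))])[:,:,::-1])
r=s['ee_pos'][:2]-[522,101.7]; print('vx,vy',r@[np.cos(ps),np.sin(ps)],r@[-np.sin(ps),np.cos(ps)])
E
```

```text
clock: 10.92
ee_pos: [506.1, 103.0, 80.2]
eef_rot: [179.9, -0.0, 81.0]
ft_force: [0.2, 0.9, -2.9]
opening: 23.2
grasp_force: 29.9
[506.1 103.   80.2] [ 1.7995e+02 -3.0000e-02  8.1030e+01] [ 0.2  0.9 -2.9]
[506.  103.   80.1] [ 0.4 -0.3 -2.9]
vx,vy -16.003284206794905 -1.249928425747223
```

View pics/mix4.png

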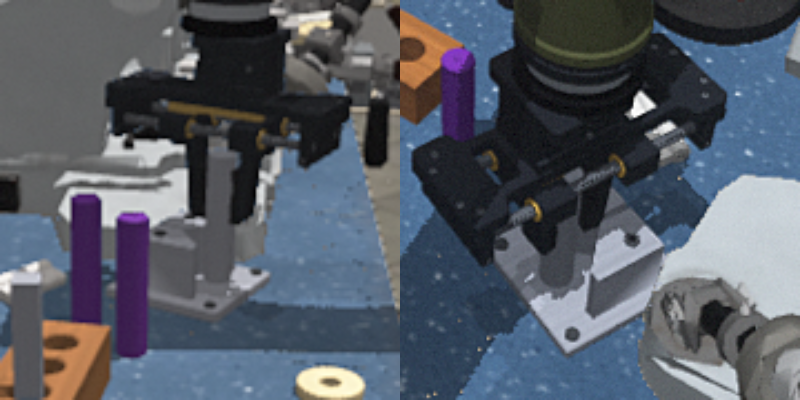

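The bar stands in the mouth of the V, upright, just above the plate. I push in gently along tool +y.

```bash
cat > st.py <<'E'
from h import *
s,T=tool(); ps=np.radians(-9); f=s['ft_force']; r=s['ee_pos'][:2]-[522,101.7]
B=np.array([[np.cos(ps),np.sin(ps)],[-np.sin(ps),np.cos(ps)]])
print(s['clock'],'V xy',(B@r).round(2),'z',s['ee_pos'][2].round(1),'F V',(B@f[:2]).round(1),f[2].round(1),'M V',(B@s['wrist_torque'][:2]).round(2),'rot',s['eef_rot'].round(2),'grip',s['grasp_force'].round(1),s['opening'].round(1))
E
python3 -m inch '[20,0,0.06,0,0, 20,0,0.06,0,0, 20,0,0.06,0,0, 20,0,0.02,0,0, 20,0,0.02,0,0, 20,0,0,0,0, 20,0,0,0,0]' >/dev/null; python3 st.py
python3 -m inch '[20,0,0.02,0,0, 20,0,0.02,0,0, 20,0,0,0,0, 20,0,0,0,0]' >/dev/null; python3 st.py
python3 -m inch '[20,0,0.02,0,0, 20,0,0,0,0, 20,0,0,0,0]' >/dev/null; python3 st.py
```

```text
Traceback (most recent call last):
  File "st.py", line 4, in <module>
    print(s['clock'],'V xy',(B@r).round(2),'z',s['ee_pos'][2].round(1),'F V',(B@f[:2]).round(1),f[2].round(1),'M V',(B@s['wrist_torque'][:2]).round(2),'rot',s['eef_rot'].round(2),'grip',s['grasp_force'].round(1),s['opening'].round(1))
                                                                                                                                                                                          ^^^^^^^^^^^^^^^^^^^^^^
AttributeError: 'float' object has no attribute 'round'
Traceback (most recent call last):
  File "st.py", line 4, in <module>
    print(s['clock'],'V xy',(B@r).round(2),'z',s['ee_pos'][2].round(1),'F V',(B@f[:2]).round(1),f[2].round(1),'M V',(B@s['wrist_torque'][:2]).round(2),'rot',s['eef_rot'].round(2),'grip',s['grasp_force'].round(1),s['opening'].round(1))
                                                                                                                                                                                          ^^^^^^^^^^^^^^^^^^^^^^
AttributeError: 'float' object has no attribute 'round'
Traceback (most recent call last):
  File "st.py", line 4, in <module>
    print(s['clock'],'V xy',(B@r).round(2),'z',s['ee_pos'][2].round(1),'F V',(B@f[:2]).round(1),f[2].round(1),'M V',(B@s['wrist_torque'][:2]).round(2),'rot',s['eef_rot'].round(2),'grip',s['grasp_force'].round(1),s['opening'].round(1))
                                                                                                                                                                                          ^^^^^^^^^^^^^^^^^^^^^^
AttributeError: 'float' object has no attribute 'round'
```

```bash
sed -i "s/s\['grasp_force'\].round(1),s\['opening'\].round(1)/s['grasp_force'],s['opening']/" st.py; python3 st.py
```

```text
12.775 V xy [-2.23 -1.36] z 79.7 F V [0.1 0.2] -3.1 M V [-0.11  0.04] rot [-180.     -0.     81.04] grip 29.9466410279274 23.16842935158645
```

```bash
python3 -m inch '[20,0,0.02,0,0, 20,0,0,0,0, 20,0,0,0,0]' >/dev/null; python3 st.py
python3 -m inch '[20,0,0.01,0,0, 20,0,0,0,0, 20,0,0,0,0]' >/dev/null; python3 st.py
python3 -m inch '[20,0,0.01,0,0, 20,0,0,0,0, 20,0,0,0,0]' >/dev/null; python3 st.py
```

```text
13.15 V xy [-1.24 -1.36] z 79.7 F V [-0.8  0.1] -2.2 M V [-0.13  0.05] rot [-180.     -0.     81.04] grip 29.946647649630904 23.31493417348976
13.525 V xy [-0.73 -1.35] z 79.7 F V [ 0.2 -0.5] -2.4 M V [-0.03  0.02] rot [-180.     -0.     81.04] grip 29.946669302880764 23.49795096591096
13.9 V xy [-0.23 -1.34] z 79.7 F V [0.1 0.6] -2.8 M V [-0.07  0.07] rot [-180.     -0.     81.04] grip 29.946699924767017 23.41117188281136
```

```bash
python3 -m inch '[20,0,0.01,0,0, 20,0,0,0,0, 20,0,0,0,0]' >/dev/null; python3 st.py
python3 -m inch '[20,0,0.01,0,0, 20,0,0,0,0, 20,0,0,0,0]' >/dev/null; python3 st.py
python3 -m inch '[20,0,0.01,0,0, 20,0,0,0,0, 20,0,0,0,0]' >/dev/null; python3 st.py
```

```text
14.275 V xy [ 0.31 -1.32] z 79.7 F V [-0.7  0.4] -3.4 M V [-0.09  0.07] rot [ 1.800e+02 -1.000e-02  8.104e+01] grip 29.946651910431683 23.39864052793681
14.65 V xy [ 0.8  -1.32] z 79.7 F V [-0.1  0.3] -2.1 M V [-0.13  0.05] rot [ 1.800e+02 -1.000e-02  8.104e+01] grip 29.946629558689892 22.969188996508656
15.025 V xy [ 1.29 -1.35] z 79.7 F V [1.1 0.4] -2.9 M V [-0.12  0.05] rot [180.    -0.    81.04] grip 29.946653894148767 23.567323658081257
```

```bash
python3 -m inch '[20,0,0.01,0,0, 20,0,0,0,0, 20,0,0,0,0]' >/dev/null; python3 st.py
python3 -m inch '[20,0,0.01,0,0, 20,0,0,0,0, 20,0,0,0,0]' >/dev/null; python3 st.py
python3 -m inch '[20,0,0.01,0,0, 20,0,0,0,0, 20,0,0,0,0]' >/dev/null; python3 st.py
```

```text
15.4 V xy [ 1.77 -1.27] z 79.7 F V [-0.9  0.2] -3.2 M V [-0.06  0.04] rot [-1.800e+02 -1.000e-02  8.104e+01] grip 29.947891607880592 23.181699502321244
15.775 V xy [ 2.01 -1.23] z 79.7 F V [-1.   0.8] -3.0 M V [0.12 0.26] rot [-1.7997e+02 -1.0000e-02  8.1050e+01] grip 29.950123499147594 23.410066193067415
16.15 V xy [ 2.24 -1.13] z 79.6 F V [-1.9  2.3] -2.5 M V [0.27 0.65] rot [-1.7994e+02 -1.0000e-02  8.1060e+01] grip 29.95619125664234 23.20229238261716
```

The reaction comes from the right flank only (Fx≈−Fy), so I shift towards +y (tool +x).

```bash
python3 -m inch '[20,0.01,0,0,0, 20,0,0,0,0, 20,0,0,0,0]' >/dev/null; python3 st.py
python3 -m inch '[20,0.01,0,0,0, 20,0,0,0,0, 20,0,0,0,0]' >/dev/null; python3 st.py
python3 -m inch '[20,0.01,0,0,0, 20,0,0,0,0, 20,0,0,0,0]' >/dev/null; python3 st.py
```

```text
16.525 V xy [ 2.34 -0.98] z 79.6 F V [-2.7  0.7] -2.1 M V [0.1  0.85] rot [-1.7995e+02  1.0000e-02  8.1040e+01] grip 29.961165245622396 23.053736284818157
16.9 V xy [ 2.37 -0.87] z 79.6 F V [-2.7 -0.7] -2.2 M V [-0.31  0.97] rot [-1.7995e+02  4.0000e-02  8.1020e+01] grip 29.964458188042045 23.431991693532293
17.275 V xy [ 2.39 -0.72] z 79.6 F V [-4.8 -3.9] -2.3 M V [-0.75  1.09] rot [-1.7994e+02  6.0000e-02  8.1000e+01] grip 29.964876417070627 22.91458304003047
```

```bash
python3 -m inch '[20,-0.015,0,0,0, 20,0,0,0,0, 20,0,0,0,0]' >/dev/null; python3 st.py
python3 -m inch '[20,0,0.01,0,0, 20,0,0,0,0, 20,0,0,0,0]' >/dev/null; python3 st.py
python3 -m inch '[20,0,0.01,0,0, 20,0,0,0,0, 20,0,0,0,0]' >/dev/null; python3 st.py
```

```text
17.65 V xy [ 2.38 -0.81] z 79.6 F V [-4.2 -1.9] -2.6 M V [-0.67  1.2 ] rot [-1.7995e+02  2.0000e-02  8.1040e+01] grip 29.968725191429257 23.416526329239606
18.025 V xy [ 2.44 -0.79] z 79.6 F V [-5.7 -1.9] -1.9 M V [-0.64  1.35] rot [-1.799e+02  3.000e-02  8.105e+01] grip 29.972842996940017 23.412849864001394
18.4 V xy [ 2.5  -0.83] z 79.6 F V [-5.7 -1.8] -0.9 M V [-0.52  1.55] rot [-1.7985e+02  3.0000e-02  8.1050e+01] grip 29.975413978099823 23.023663644815784
```

```bash
python3 -m inch '[20,-0.01,0.01,0,0, 20,0,0,0,0, 20,0,0,0,0]' >/dev/null; python3 st.py
python3 -m inch '[20,0,0.01,0,0, 20,0,0,0,0, 20,0,0,0,0, 20,0,0,0,0]' >/dev/null; python3 st.py
python3 - <<'E'
from h import *
im2,d2=snap('scene','sc5'); im,d=snap('side','sd5')
cv2.imwrite('pics/mix5.png',np.hstack([cv2.resize(im[140:260,290:410],(400,400),interpolation=2),cv2.resize(im2[240:370,320:450],(400,400),interpolation=2)])[:,:,::-1])
E
python3 st.py
```

```text
18.775 V xy [ 2.57 -0.88] z 79.6 F V [-6.2 -0.7] -0.7 M V [-0.43  1.73] rot [-1.7981e+02  1.0000e-02  8.1090e+01] grip 29.979553101584315 23.283860971698015
19.275 V xy [ 2.63 -0.89] z 79.5 F V [-7.9 -1.6] 0.0 M V [-0.36  1.86] rot [-1.7976e+02  2.0000e-02  8.1090e+01] grip 29.980958187952638 22.969294890743733
19.375 V xy [ 2.65 -0.85] z 79.6 F V [-6.7 -1.3] -0.4 M V [-0.35  1.86] rot [-1.7976e+02  1.0000e-02  8.1090e+01] grip 29.980967352166772 23.199654059503565
```

View pics/mix5.png

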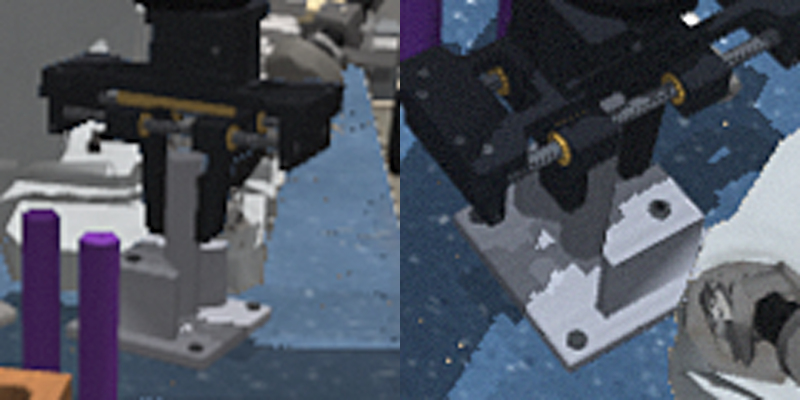

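The bar sits in the V, bearing on both flanks (Fx ≈ −7 N, Fy ≈ −1 N). I check its tilt numerically from depth, with a purple bar as control.

```bash
python3 - <<'E'
from h import *
s,T=tool(); print(s['ee_pos'].round(1))
for n,f in (('side','sd5'),('scene','sc5')):
    z=np.load(f'pics/{f}.npz'); im=z['im'].astype(int); d=z['d']; P=world(n,d)
    for nm,(x,y) in dict(bar=s['ee_pos'][:2],p1=(530.6,235),p2=(578,209)).items():
        m=(d>0)&(np.hypot(P[...,0]-x,P[...,1]-y)<18)&(P[...,2]>16)&(P[...,2]<(118 if nm=='bar' else 105))
        if nm=='bar': m&=im.mean(-1)>55
        q=P[m]
        if len(q)<40: print(n,nm,len(q)); continue
        # per-height-bin median, then slope of x and y against z
        b=[np.r_[np.median(q[(q[:,2]>=a)&(q[:,2]<a+8)],0)] for a in range(16,116,8) if ((q[:,2]>=a)&(q[:,2]<a+8)).sum()>8]; b=np.array(b)
        print(n,nm,len(q),'z',b[[0,-1],2].round(),'slope x,y',np.polyfit(b[:,2],b[:,0],1)[0].round(3),np.polyfit(b[:,2],b[:,1],1)[0].round(3)); 
        if nm=='bar': print(b.round(1).tolist())
E
python3 st.py
```

```text
[524.5 100.4  79.6]
side bar 359 z [ 21. 116.] slope x,y 0.064 0.039
[[517.1, 109.7, 21.1], [516.4, 109.0, 28.7], [516.1, 109.7, 36.0], [516.0, 109.2, 43.6], [516.2, 110.5, 52.7], [523.6, 110.6, 59.9], [519.7, 111.4, 67.1], [521.1, 112.1, 75.9], [523.7, 111.8, 83.8], [521.5, 112.7, 92.4], [521.8, 112.6, 100.1], [521.5, 112.4, 108.3], [519.6, 111.9, 115.6]]
side p1 522 z [ 20. 100.] slope x,y -0.012 -0.0
side p2 486 z [ 20. 100.] slope x,y -0.012 0.011
scene bar 413 z [20. 90.] slope x,y 0.107 -0.071
[[513.3, 95.9, 20.1], [513.0, 95.5, 27.8], [512.9, 96.2, 36.9], [513.9, 94.8, 44.5], [525.5, 91.0, 54.1], [518.8, 92.1, 58.6], [519.1, 92.0, 67.5], [517.7, 91.9, 75.6], [518.4, 92.6, 83.6], [520.5, 91.2, 90.3]]
scene p1 367 z [ 44. 100.] slope x,y 0.044 -0.082
scene p2 85 z [53. 91.] slope x,y -0.004 -0.014
19.375 V xy [ 2.65 -0.85] z 79.6 F V [-6.7 -1.3] -0.4 M V [-0.35  1.86] rot [-1.7976e+02  1.0000e-02  8.1090e+01] grip 29.980967352166772 23.199654059503565
```

```bash
python3 - <<'E'
from h import *
from scipy.optimize import least_squares
s,T=tool()
for n,f in (('side','sd5'),('scene','sc5')):
    z=np.load(f'pics/{f}.npz'); im=z['im'].astype(int); d=z['d']; P=world(n,d)
    for nm,(x,y) in dict(bar=s['ee_pos'][:2],p1=(530.6,235),p2=(578,209)).items():
        m=(d>0)&(np.hypot(P[...,0]-x,P[...,1]-y)<16)&(P[...,2]>18)&(P[...,2]<(112 if nm=='bar' else 103))
        if nm=='bar': m&=(im.mean(-1)>55)
        q=P[m]
        g=lambda p:np.hypot(q[:,0]-p[0]-p[2]*(q[:,2]-65)/100,q[:,1]-p[1]-p[3]*(q[:,2]-65)/100)-12
        r=least_squares(g,[x,y,0,0],loss='soft_l1',f_scale=0.5)
        print(n,nm,len(q),'axis at z65',r.x[:2].round(1),'slope',(r.x[2:]/100).round(3),'med res',np.median(abs(g(r.x))).round(2))
E
```

```text
side bar 313 axis at z65 [524.2 101.5] slope [-0.013  0.004] med res 0.91
side p1 496 axis at z65 [532.1 234.9] slope [0.001 0.003] med res 0.67
side p2 464 axis at z65 [581.  208.6] slope [-0.001  0.005] med res 0.72
scene bar 377 axis at z65 [523.3 102.3] slope [ 0.02  -0.005] med res 0.58
scene p1 357 axis at z65 [530.9 235.7] slope [-0.002  0.004] med res 0.54
scene p2 85 axis at z65 [579.6 209.2] slope [-0.001 -0.004] med res 0.34
```

The bar is upright within about 0.02 rad. I let it settle for half a second, confirm the forces hold, and hand in.

```bash
python3 -m inch '[20,0,0,0,0, 20,0,0,0,0, 20,0,0,0,0, 20,0,0,0,0]' >/dev/null; python3 st.py; python3 - <<'E'
from h import *
s=robot.observe(); F=s['ft_force']; 
if np.hypot(*F[:2])>4: print(robot.finish_job())
E
```

```text
19.875 V xy [ 2.63 -0.87] z 79.5 F V [-7.7 -1.4] 1.5 M V [-0.4   1.87] rot [-1.7976e+02  2.0000e-02  8.1090e+01] grip 29.981008479371667 23.087170709256274
the job is handed in; nothing more can be done
None
```

The job is handed in (no verdict was shown): the round bar is held at 30 N in the V, bearing on both flanks with about 7–8 N of push, upright within about 0.02 rad, its lower end an estimated 5 mm above the base plate; I never touched the square bar or the bystanders.

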